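Release the slide lock and retract the sample tray

TASK

Two bench drawer units stand with their trays locked out at full extension. On the unit whose tray carries the petri dish with the brown sample, press the orange release lever on its slide all the way down, then push that tray in until it is fully home, with the dish still lying in it. Leave the other unit's lever and its tray, which carries the blue slide box, as they are.

Things in the scene. Friction and masses are not known exactly. Their poses are not given: they have to be found in the camera images.
- unit_dish: Unit whose tray carries the petri dish. Both units are alike: white housing 140 mm wide, 124 mm deep, 70 mm high, fixed to the worktop; an aluminium tray with a blue front panel stands out of it towards the robot; the lever sits beside the tray on its right-hand slide, seen from the robot. Origin: worktop level, middle of the housing's front face. x the way the tray goes in, y left, z up.
- pad_dish (a point): Centre of the top of the orange thumb pad (28 mm along x, 30 mm along y) of the dish unit's release lever, 56 mm above the worktop while up. The lever turns about a level pin 45 mm behind this point: pressing straight down on the pad takes it 14 mm down (and 5 mm towards the robot) to its stop. Axes as the unit's, but they tilt with the lever.
- lever_dish (a joint): Release lever of the dish unit, rad: 0 up (tray locked), 0.30 fully down at its stop; the tray is free from about 0.20. It turns against friction, about 5 N at the pad, and stays where it is left.
- front_dish (a point): Middle of the outer face of the blue front panel (116 mm wide, 8 mm thick, from 12 to 58 mm above the worktop) of the dish's tray; the point is 40 mm above the worktop and moves with the tray. x level, square to the panel, the way the tray goes in; y left; z up. The space before the panel is free: push along +x.
- tray_dish (a joint): Travel of the dish's tray, m: 0 locked out at full extension, 0.100 fully home, the back of its front panel then meeting the housing's front. Needs about 3 N plus 12 N per m/s once the lever is down; it stays where it is left. While the lever is up it cannot go in.
- dish_center (a point): Centre (half-way up) of the clear petri dish with a round brown sample, 90 mm across and 14 mm high, lying loose on the floor of its tray between 28 mm high walls.
- floor_dish (a point): Middle of the inner floor (96 x 104 mm) of the tray that carries the dish, 18 mm above the worktop; moves with the tray.
- pad_box (a point): Centre of the top of the thumb pad of the release lever on the other unit, whose tray carries the blue slide box (88 x 92 x 34 mm): not to be pressed.
- lever_box (a joint): Release lever of the unit with the blue slide box, rad, 0 up. To be left alone.
- tray_box (a joint): Travel of the tray with the blue slide box, m, 0 locked out. To be left alone.
Things that resemble listed ones, but are neither listed nor needed, are in the scene too. What is shaped like the part that bears dish_center but green or yellow is not meant.

How it is judged:
By the outcome, as a careful person would: the job done as asked, in the order asked, and still so for the second after the job is handed in, with the robot touching nothing.
It also fails if it takes over 38 s, if anything falls off the work surface, if the arm or the gripper's body presses on something with over 40 N, if the wrist force passes 120 N, or if a joint passes its speed limit or range.

ROBOT

A 6-joint arm with a two-finger parallel gripper is mounted at the origin on a cart in front of the work surface, level with it; the furniture and walls round the work are solid. World frame = base frame: x ahead of the robot, y to its left, z up, the work surface at z = 0. Lengths are in m, angles in rad, forces in N, time in s.
With the tool pointing down it reaches from about 0.375 to 0.975 m from the base axis. Payload 3.8 kg.
Tool frame: the origin (TCP) lies at the very end of the fingers, on their centre line; the grasp point (between the pads) lies 19 mm behind it (arm.grip_point_offset is the distance from the TCP to the grasp point, in m); z points along the fingers, x is the direction in which the jaws open and shut, and the axes are right-handed (so a half turn about z gives the same grasp; the last joint's range is limited). The gripper opens to 85 mm and grips with 20 to 120 N. Pads are 22 mm wide; open, the fingers measure 114 mm over their backs; the gripper's body (76 mm by 85 mm) begins 54 mm behind the grasp point. The pads swing forward as they close: fully open they stand 13 mm farther back than shut.
Start: joints at [1.27, 0.264, 1.604, -0, 1.274, -0.037], TCP at [0.176, 0.652, 0.231] pointing down, gripper open.
Joint ranges: [-2.63, 2.63], [-0.94, 2.18], [0.31, 2.57], [-1.31, 4.45], [0, 2.66], [-2.55, 2.55]. Speed limits (rad/s): [2.57, 2.57, 3.14, 3.14, 3.14, 3.14].

INTERFACE

Orientations are given as a unit quaternion [x, y, z, w].
In Python, from cell import arm, viewer gives the robot as it stands.
- The arm moves only by the shell command python3 -m creep 'ROWS' [FORCE]. ROWS is JSON, a list of rows, each a list of 5 numbers: the opening, from 0 (shut) to 1 (fully open), then the shift along the world's x, y, z in mm, then the turn about the world's z in rad. In form: [[fingers, x, y, z, spin], ...]. A call has 1 to 20 rows; each row shifts and turns the commanded pose from where the row before left it; what a row does not reach is not made up. A row lasts 1/12 s, in which the tool goes at most 41.7 mm and 7.16 degrees, less where a joint would pass 70% of its speed; a pose out of reach is approached as far as the arm can. A call with a gripper value outside its range is refused whole. The fingers move at their own pace and stop on an object; FORCE is the grip in N (left out, the last holds). Time passes only in rows, so rows that do not move let the fingers close. It gives the time, the measured TCP pose, the force and the opening at its end, in the units of the state.
- arm.sense(): the state, without advancing time (a new reading comes with each control period).
- viewer.read_camera(name): name is "scene" or "top" or "wrist"; returns (picture, depth): 400x640x3 uint8, red, green, blue; 400x640 float32, m along the optical axis (not along the pixel's ray), 0 where there is no reading.
- viewer.camera_params(name): a dict with "fx", "fy", "cx", "cy" (pixels), "cam_to_world" (4x4, takes a point from camera to world coordinates). Camera axes: x right, y down, z forward; pixel columns grow to the right and rows downward; lengths in m; the calibration is good to about 2 mm. A picture is of the moment at which its call begins: read the wrist's pose just before it. camera_params takes no time and is no camera call; for the wrist camera it gives the pose at the moment of the call.
- arm.job_done(): hands the job in, once; it reports no verdict.
The state is a dict: "time_s": time; "joint_positions": joint angles; "qd": joint speeds; "tau": joint torques, N m; "ee_pos": TCP position; "ee_rot": TCP orientation; "contact_force": force on the tool from outside, world axes, zero at the start; "torque": the same for the moment, N m; "grip_width": opening from 0.0 (shut) to 1.0 (fully open).
Only numpy, scipy, OpenCV 4.12 (cv2) and the standard library are available. Lean on these libraries where they do the work, as an engineer would, in place of code of your own. Each camera call takes 0.05 s, during which the arm holds its last target. There are 200 camera calls.

## Working session

There is one attempt and no reset: what is moved stays moved. The work goes in short steps, Python scripts to look and compute and a shell command to move; the robot and the scene stay as the last step left them, time stands still between calls to the robot, and variables do not carry over. Pictures are saved under pics/ and viewed, about 8 in all and at most 12, crops included, and the job is handed in when it is done.

```bash
mkdir -p pics; cat > h.py <<'E'
import numpy as np, cv2
from cell import arm, viewer
def grab(n,f):
    p=viewer.camera_params(n); im,d=viewer.read_camera(n)
    cv2.imwrite(f'pics/{f}.png',cv2.cvtColor(im,cv2.COLOR_RGB2BGR)); np.savez(f'pics/{f}.npz',im=im,d=d,**p); return im,d,p
def world(d,p):
    v,u=np.mgrid[:d.shape[0],:d.shape[1]]
    c=np.stack([(u-p['cx'])/p['fx']*d,(v-p['cy'])/p['fy']*d,d,np.ones_like(d)],-1)
    return (c@np.array(p['cam_to_world']).T)[...,:3]
E
python3 - <<'E'
from h import *
for n in('top','scene'): grab(n,n+'1'); 
print(arm.sense())
E
```

```text
{'time_s': 0.1, 'joint_positions': array([ 1.27010353e+00,  2.64695384e-01,  1.60528895e+00, -2.92576497e-05,
        1.27371373e+00, -3.69136496e-02]), 'qd': array([ 1.00144436e-03, -1.23268310e-03, -3.26949983e-03,  5.61596431e-04,
        4.95935209e-05,  7.23730595e-04]), 'tau': array([ 3.16751930e-04, -5.16718984e+01, -3.68577719e+01, -7.99484997e-05,
        6.56762975e-03, -2.74660998e-06]), 'ee_pos': array([0.17580861, 0.65098698, 0.23004688]), 'ee_rot': array([ 7.93952499e-01,  6.07978882e-01, -8.50765789e-04,  6.20146317e-04]), 'contact_force': array([ 0.033457  , -1.35398766, -0.38122577]), 'torque': array([-0.00779559, -0.0122235 , -0.01237749]), 'grip_width': 1.0018437444253838}
```

View pics/top1.png

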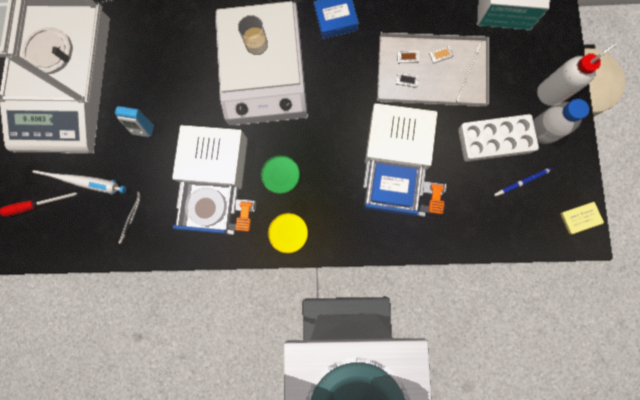

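View pics/scene1.png

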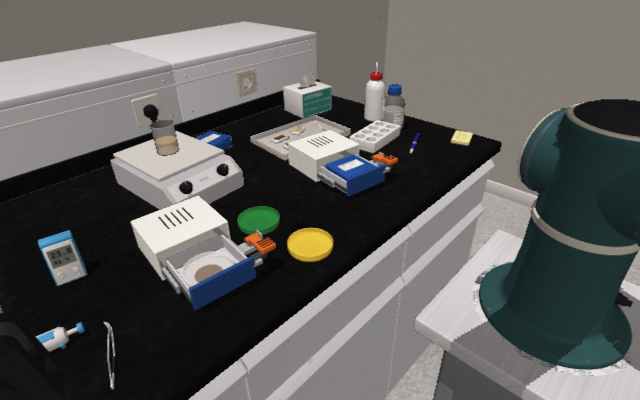

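The top picture shows the dish unit on the left: tray front near (207,229), orange pad near (243,215), dish at (207,206). The box unit is on the right. The scene view agrees, with the dish unit's pad at about (260,243). Next I'll measure.

```bash
cat > m.py <<'E'
from h import *
def load(f):
    z=np.load(f'pics/{f}.npz'); return z['im'],z['d'],{k:z[k] for k in('fx','fy','cx','cy','cam_to_world')}
boxes={'top1':dict(pad=(225,195,262,240),front=(165,220,245,240),house=(170,120,248,190)),'scene1':dict(pad=(238,225,282,262),front=(180,245,260,305),house=(130,195,232,270))}
for f,b in boxes.items():
    im,d,p=load(f); W=world(d,p); hsv=cv2.cvtColor(im,cv2.COLOR_RGB2HSV)
    for k,(u0,v0,u1,v1) in b.items():
        s=np.s_[v0:v1,u0:u1]; h=hsv[s]; w=W[s]
        if k=='pad': m=(h[...,0]<15)&(h[...,1]>150)&(h[...,2]>90)
        elif k=='front': m=(h[...,0]>100)&(h[...,0]<125)&(h[...,1]>130)
        else: m=(h[...,1]<40)&(h[...,2]>150)&(w[...,2]>.06)
        m&=d[s]>0; q=w[m]; 
        print(f,k,len(q),'min',q.min(0).round(3),'max',q.max(0).round(3),'med',np.median(q,0).round(3))
        if k=='pad': 
            t=q[q[:,2]>.050]; print('  top',len(t),t.mean(0).round(4),t.min(0).round(3),t.max(0).round(3)); 
            for r in np.percentile(q[:,2],[5,25,50,75,95]): print('   z',r.round(4),end='')
            print()
        if k=='house' or k=='pad': print('  rect',cv2.minAreaRect((q[:,:2]*1000).astype(np.float32)))
        if k=='front': 
            c=q[:,:2]; e=c[c[:,1]>np.percentile(c[:,1],3)]; print('  linefit x=a*y+b',np.polyfit(c[:,1],c[:,0],1), cv2.minAreaRect((c*1000).astype(np.float32)))
E
python3 m.py
```

```text
top1 pad 250 min [ 0.399  0.221 -0.001] max [0.463 0.267 0.061] med [0.417 0.237 0.056]
  top 178 [0.4132 0.237  0.057 ] [0.399 0.222 0.05 ] [0.455 0.253 0.061]
   z 0.0022   z 0.0489   z 0.0562   z 0.0579   z 0.0597
  rect ((431.2759704589844, 244.13694763183594), (45.4527587890625, 63.336463928222656), 87.68427276611328)
top1 front 123 min [0.396 0.28  0.035] max [0.414 0.391 0.062] med [0.404 0.345 0.058]
  linefit x=a*y+b [0.12452837 0.36196863] ((404.5985412597656, 335.55535888671875), (111.97758483886719, 6.751252174377441), 83.18061828613281)
top1 house 3380 min [0.501 0.24  0.061] max [0.64  0.391 0.076] med [0.568 0.314 0.071]
  rect ((570.285888671875, 315.6423645019531), (141.18594360351562, 124.62238311767578), 83.4831771850586)
scene1 pad 334 min [0.397 0.205 0.   ] max [0.514 0.257 0.059] med [0.417 0.243 0.052]
  top 184 [0.4085 0.2439 0.0557] [0.397 0.227 0.05 ] [0.427 0.257 0.059]
   z 0.042   z 0.0478   z 0.0516   z 0.0566   z 0.058
  rect ((457.004638671875, 233.85003662109375), (32.97630310058594, 121.91153717041016), 78.1465072631836)
scene1 front 1540 min [ 0.393  0.246 -0.   ] max [0.461 0.395 0.061] med [0.402 0.341 0.04 ]
  linefit x=a*y+b [0.10886939 0.36494141] ((417.8364562988281, 317.37188720703125), (59.96860122680664, 155.85655212402344), 10.280644416809082)
scene1 house 2928 min [0.5   0.243 0.06 ] max [0.678 0.395 0.074] med [0.561 0.325 0.071]
  rect ((592.5018920898438, 316.23583984375), (139.1530303955078, 176.68643188476562), 83.39800262451172)
```

```bash
python3 - <<'E'
import cv2
a=cv2.imread('pics/top1.png')[115:245,160:265]; b=cv2.imread('pics/scene1.png')[190:310,125:285]
a=cv2.resize(a,None,fx=4,fy=4,interpolation=cv2.INTER_CUBIC); cv2.imwrite('pics/c1.png',a)
E
```

```text
(no output)
```

View pics/c1.png

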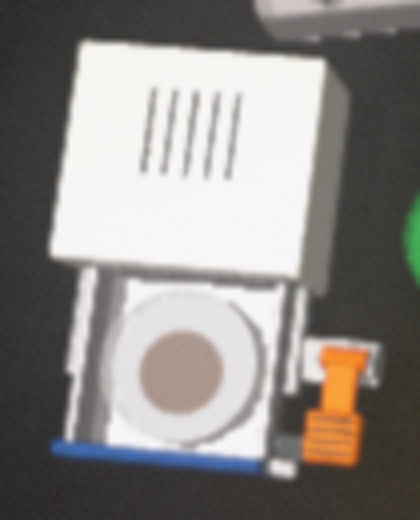

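The unit's yaw is about −6.5°. The housing measures 141x125 mm with its top at 0.071, which matches the text. The front panel's outer face is at about (0.401, 0.335) and the pad at about (0.411, 0.240, 0.057). I'll move above the pad with the fingers shut and check with the wrist camera.

```bash
python3 -m creep '[[0,17,-29,0,0.075],[0,17,-29,0,0.075],[0,17,-29,0,0],[0,17,-29,0,0],[0,17,-29,0,0],[0,17,-29,0,0],[0,17,-29,0,0],[0,17,-29,0,0],[0,17,-29,0,0],[0,17,-29,0,0],[0,17,-29,0,0],[0,17,-29,0,0],[0,17,-29,0,0],[0,14,-34,0,0],[0,0,0,-30,0],[0,0,0,-30,0],[0,0,0,0,0],[0,0,0,0,0]]' 40
python3 - <<'E'
from h import *
s=arm.sense(); print(s['ee_pos'],s['ee_rot'],s['contact_force'],s['grip_width'],s['time_s'])
im,d,p=grab('wrist','w1'); W=world(d,p); h=cv2.cvtColor(im,cv2.COLOR_RGB2HSV)
m=(h[...,0]<15)&(h[...,1]>150)&(h[...,2]>90)&(d>0)&(W[...,2]>.052)&(W[...,2]<.065)
q=W[m]; print(len(q))
if len(q): print(q.mean(0),cv2.minAreaRect((q[:,:2]*1000).astype(np.float32)))
E
```

```text
time_s: 1.6
ee_pos: [0.4092, 0.2395, 0.1694]
ee_rot: [0.746, 0.666, -0.003, -0.001]
contact_force: [-0.4, 0.4, 0.4]
grip_width: 0.003
[0.40919531 0.23949273 0.16938646] [ 7.46337995e-01  6.65561565e-01 -2.62956200e-03 -6.97172834e-04] [-0.38740304  0.41564028  0.36577406] 0.002597768937003875 1.6
614
[0.40826744 0.23818437 0.05501713] ((410.85302734375, 240.6077117919922), (29.87735366821289, 26.66144561767578), 83.4752426147461)
```

View pics/w1.png

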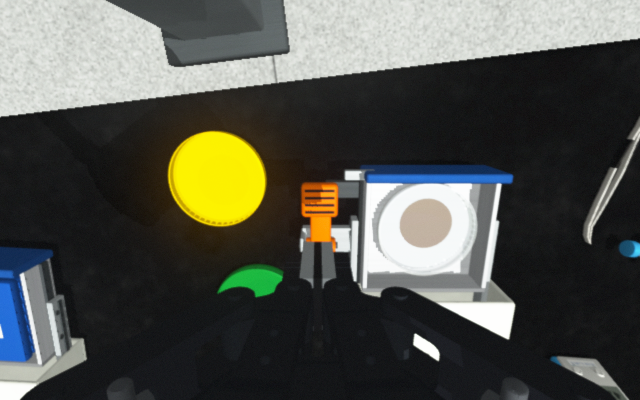

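The wrist view has the pad at (319,200). It measures centre (0.411, 0.2405), z 0.055, size 30x27 mm and yaw 83.5°, which agrees with the earlier views. The TCP is right above it, so I'll press.

```bash
python3 -m creep '[[0,0,1,-30,0],[0,0,0,-30,0],[0,0,0,-30,0],[0,0,0,-15,0],[0,0,0,-5,0],[0,0,0,-4,0],[0,-1,0,-3,0],[0,-1,0,-3,0],[0,-1,0,-2,0],[0,-1,0,-2,0],[0,0,0,0,0],[0,0,0,0,0]]'
```

```text
time_s: 2.65
ee_pos: [0.4084, 0.2425, 0.0484]
ee_rot: [0.746, 0.666, 0.002, 0.0]
contact_force: [2.2, 2.0, 4.5]
grip_width: -0.001
```

```bash
python3 -m creep '[[0,-1,-1,-2,0],[0,0,0,-2,0],[0,0,0,0,0],[0,0,0,0,0]]'; python3 -m creep '[[0,0,0,-2,0],[0,0,0,0,0],[0,0,0,0,0]]'
```

```text
time_s: 2.98
ee_pos: [0.4056, 0.2404, 0.0429]
ee_rot: [0.746, 0.666, -0.0, -0.0]
contact_force: [1.4, 2.9, 3.3]
grip_width: -0.004
time_s: 3.23
ee_pos: [0.4058, 0.2405, 0.0423]
ee_rot: [0.746, 0.666, -0.001, -0.0]
contact_force: [-3.4, 0.4, 15.0]
grip_width: 0.002
```

```bash
python3 -m creep '[[0,0,0,-2,0],[0,0,0,0,0],[0,0,0,0,0]]'; python3 -m creep '[[0,0,0,20,0],[0,0,0,30,0],[0,0,0,30,0],[0,0,0,20,0],[0,0,0,0,0],[0,0,0,0,0]]'
python3 - <<'E'
from h import *
im,d,p=grab('wrist','w2'); W=world(d,p); h=cv2.cvtColor(im,cv2.COLOR_RGB2HSV)
m=(h[...,0]<15)&(h[...,1]>150)&(h[...,2]>90)&(d>0)&(W[...,2]>.02)&(abs(W[...,0]-.405)<.012)&(abs(W[...,1]-.241)<.014)
q=W[m]; A=np.c_[q[:,0]-.406,q[:,1]-.241,np.ones(len(q))]
print(len(q),q.mean(0),np.linalg.lstsq(A,q[:,2],rcond=None)[0])
E
```

```text
time_s: 3.48
ee_pos: [0.406, 0.2405, 0.0417]
ee_rot: [0.746, 0.666, -0.001, -0.0]
contact_force: [-7.4, -1.9, 26.1]
grip_width: -0.001
time_s: 3.98
ee_pos: [0.4056, 0.2402, 0.1393]
ee_rot: [0.746, 0.666, -0.0, 0.0]
contact_force: [-0.0, -0.8, 0.0]
grip_width: 0.001
639 [0.40401451 0.23873382 0.04361352] [-0.63668063  0.26714024  0.04295479]
```

View pics/w2.png

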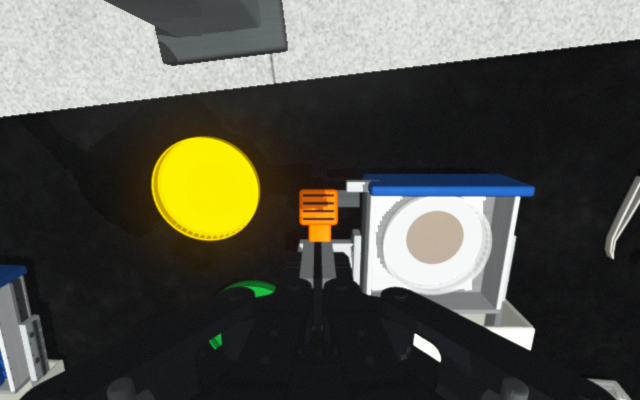

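The lever is at its stop: force rose from 3 to 26 N with almost no motion, and the pad is about 13 mm lower. The picture shows the pad at (319,207) and the dish undisturbed at (434,232). Now I'll go in front of the panel.

```bash
python3 -m creep '[[0,-15,33,0,0],[0,-15,33,0,0],[0,-14,33,0,0],[0,0,0,-25,0],[0,0,0,-30,0],[0,0,0,-30,0],[0,0,0,-20,0],[0,0,0,-4,0],[0,0,0,0,0],[0,0,0,0,0]]'; python3 -m creep '[[0,8,-0.9,0,0],[0,8,-0.9,0,0],[0,4,-0.5,0,0],[0,4,-0.5,0,0],[0,4,-0.5,0,0],[0,4,-0.5,0,0],[0,4,-0.5,0,0],[0,4,-0.5,0,0]]'
```

```text
time_s: 4.87
ee_pos: [0.3614, 0.339, 0.0295]
ee_rot: [0.746, 0.666, -0.001, -0.0]
contact_force: [0.5, -0.6, 0.4]
grip_width: 0.002
time_s: 5.53
ee_pos: [0.402, 0.3349, 0.0304]
ee_rot: [0.746, 0.666, -0.0, -0.0]
contact_force: [-3.2, 1.2, 2.5]
grip_width: -0.002
```

```bash
python3 -m creep '[[0,4,-0.5,0,0],[0,4,-0.5,0,0],[0,4,-0.5,0,0],[0,4,-0.5,0,0],[0,4,-0.5,0,0],[0,4,-0.5,0,0],[0,4,-0.4,0,0],[0,4,-0.4,0,0],[0,4,-0.5,0,0],[0,4,-0.4,0,0],[0,4,-0.5,0,0],[0,4,-0.4,0,0],[0,4,-0.5,0,0],[0,4,-0.4,0,0],[0,4,-0.5,0,0],[0,4,-0.4,0,0],[0,4,-0.5,0,0],[0,3,-0.4,0,0],[0,3,-0.4,0,0]]'; python3 -m creep '[[0,3,-0.3,0,0],[0,3,-0.3,0,0],[0,2,-0.2,0,0],[0,2,-0.2,0,0],[0,0,0,0,0]]'
```

```text
time_s: 7.12
ee_pos: [0.4764, 0.3261, 0.0302]
ee_rot: [0.746, 0.666, 0.0, -0.0]
contact_force: [-3.0, 3.3, 0.9]
grip_width: 0.0
time_s: 7.53
ee_pos: [0.4866, 0.3249, 0.0302]
ee_rot: [0.746, 0.666, 0.0, 0.0]
contact_force: [-0.3, 0.9, -0.2]
grip_width: 0.004
```

```bash
python3 -m creep '[[0,2,-0.2,0,0],[0,2,-0.2,0,0],[0,1,-0.1,0,0],[0,0,0,0,0],[0,0,0,0,0]]'; python3 -m creep '[[0,1,-0.1,0,0],[0,1,-0.1,0,0],[0,0,0,0,0],[0,0,0,0,0]]'
```

```text
time_s: 7.95
ee_pos: [0.4885, 0.3245, 0.0302]
ee_rot: [0.746, 0.666, -0.002, -0.001]
contact_force: [-10.2, 2.7, 6.4]
grip_width: 0.002
time_s: 8.28
ee_pos: [0.4885, 0.3244, 0.0301]
ee_rot: [0.746, 0.665, -0.004, -0.002]
contact_force: [-15.9, 3.4, 11.0]
grip_width: -0.005
```

The tray stalled at x=0.4885 (predicted 0.490) with force rising, so it should be home. I'll retreat and check.

```bash
python3 -m creep '[[0,-10,1,0,0],[0,-20,2,0,0],[0,-20,2,0,0],[0,-20,2,0,0],[0,-20,2,0,0],[0,0,0,30,0],[0,0,0,30,0],[0,0,0,35,0],[0,0,25,35,0],[0,0,30,0,0],[0,0,30,0,0],[0,0,30,0,0],[0,0,30,0,0],[0,0,0,0,0],[0,0,0,0,0]]'
python3 - <<'E'
from h import *
im,d,p=grab('top','top2'); im2,d2,p2=grab('scene','scene2')
a=cv2.imread('pics/top2.png')[80:260,140:300]; b=cv2.imread('pics/scene2.png')[180:320,110:310]
cv2.imwrite('pics/c2.png',np.hstack([cv2.resize(a,(356,400)),cv2.resize(b,(440,400))[:, :440]]))
xu=np.array([.9935,-.1132]); yu=np.array([.1132,.9935]); o=np.array([.5087,.3225])
for n,i,dd,pp in(('top',im,d,p),('scene',im2,d2,p2)):
    W=world(dd,pp); h=cv2.cvtColor(i,cv2.COLOR_RGB2HSV); r=W[...,:2]-o; u=r@xu; v=r@yu; z=W[...,2]
    m=(abs(v)<.055)&(abs(u)<.13)&(h[...,0]>100)&(h[...,0]<125)&(h[...,1]>130)&(z>.015)&(dd>0)
    print(n,m.sum(),'panel u',np.percentile(u[m],[2,10,50,90,98]).round(4))
    o_=(h[...,0]<15)&(h[...,1]>150)&(h[...,2]>90)&(dd>0)&(z>.02)
    for nm,c in(('dish',(-.0877,-.093)),):
        k=o_&(abs(u-c[0]+.005)<.012)&(abs(v-c[1])<.013); print('pad',k.sum(),z[k].mean())
    k=o_&(W[...,1]<0); print('pad_box max z',np.percentile(z[k],[50,90]))
E
```

```text
time_s: 9.53
ee_pos: [0.4035, 0.4787, 0.1591]
ee_rot: [0.745, 0.667, 0.0, 0.001]
contact_force: [-0.2, -0.2, 0.3]
grip_width: 0.0
top 100 panel u [-0.0078 -0.0075 -0.0055 -0.0037 -0.0031]
pad 100 0.04234316670232644
pad_box max z [0.06040078 0.15343533]
scene 1241 panel u [-0.0107 -0.01   -0.0087 -0.007  -0.0046]
pad 174 0.04105422468406965
pad_box max z [0.05595598 0.15039183]
```

View pics/c2.png

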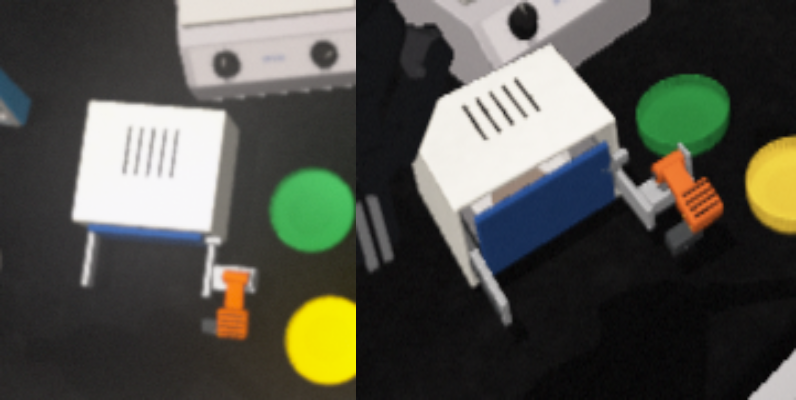

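The pictures show the panel flush against the housing (face at about −8 mm, panel 8 mm thick), the lever down, and brown visible through the gap above the panel. The robot is clear of everything, so I'm handing in.

```bash
python3 -c "
from cell import arm
print(arm.job_done())"
```

```text
the job is handed in; nothing more can be done
None
```

I pressed the dish unit's release lever down to its stop, pushed its tray fully home, and handed the job in at about 9.6 s with the arm clear of everything.

- **Lever:** the force rose to 26 N with almost no further movement. The pad top then measured about 42 mm above the worktop, against 56 mm before.
- **Tray:** it stalled within 1.5 mm of the predicted home position, at about 16 N. The panel face then measured about 5.5 mm (top view) and 8.7 mm (scene view) in front of the housing, where 8 mm is expected. That agrees within the camera error.
- **Dish:** it is now mostly hidden by the housing. A brown patch, most likely the sample, shows through the gap above the panel. I did not measure the dish's position after the push.
- **Other unit:** the arm never went near it. Its pad still reads about 56 to 60 mm high. I did not re-measure its tray.

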